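# Shut the lens drawers and bolt the drops drawer

## Robot

A 6-joint arm with a two-finger parallel gripper is mounted at the origin on the work surface. World frame = base frame: x ahead of the robot, y to its left, z up, the work surface at z = 0. Lengths are in mm, angles in rad, forces in N, time in s.
With the tool pointing down it reaches from about 400 to 825 mm from the base axis. Payload 7 kg.
Tool frame: the origin (TCP) lies at the centre of the arm's flange, where the gripper is bolted on; the fingertips stand 178 mm ahead of it and the grasp point (between the pads) lies pinch_z ahead of it (pinch_z is the distance from the TCP to the grasp point, in mm); x points along the fingers, y is the direction in which the jaws open and shut, and the axes are right-handed (so a half turn about x gives the same grasp; the last joint's range is limited). The gripper opens to 88 mm and grips with 3 to 60 N. Pads are 19 mm wide; open, the fingers measure 130 mm over their backs; the gripper's body (78 mm by 193 mm) begins 47 mm behind the grasp point.
Start: joints at [-0.862, 0.359, 0.012, 0, -1.224, -0.288], TCP at [275.703, -616.104, 404.661] pointing down, gripper open.
Joint ranges: [-3.07, 3.07], [-1.43, 2.12], [-1.02, 1.25], [-3.03, 1.67], [-3.05, -0], [-3.03, 3.03]. Speed limits (rad/s): [2.39, 2.39, 3.01, 3.14, 3.14, 3.14].

## Interface

Orientations are given as a unit quaternion [x, y, z, w].
In Python, from rig import * gives the robot as it stands. The module is installed in compiled form; this text tells all that it offers. Calls block until the motion is done:
- move_to(position, orientation): joint-space move of the TCP to a pose.
- move_l(position, rotation=None, max_speed=150, f_stop=None): straight line of the TCP; rotation=None keeps the orientation; max_speed is the mean speed in mm/s. With f_stop (N) it stops when the force on the tool has changed by that much, and returns True; else False.
- move_j(angles): joint-space move.
- gripper_to(opening): finger opening in mm; the grip force is fixed at half the most; returns when the fingers have stopped.
- dwell(seconds).
- inverse_kinematics(position, orientation): joint angles nearest the present ones, or None.
- state(): the state.
- capture(name): name is "scene" or "top" or "wrist"; returns a dict with "img" (420x560x3 uint8, blue, green, red), "vertical_fov" (degrees; the focal length in pixels is half the picture's height over the tangent of half this angle, whatever the lens; pixels are square), "cx", "cy" (the principal point, pixels), "world_from_camera" (4x4, takes a point from camera to world coordinates). Camera axes: x right, y down, z forward; pixel columns grow to the right and rows downward; lengths in mm; the calibration is good to about 2 mm. The wrist camera is an equidistant fisheye: a pixel r from the principal point sees the ray r / f radians off the axis. A picture is of the moment at which its call begins. There is no depth.
A pose or a line that the arm cannot do raises PlanningError and nothing moves.
- sign_off(): hands the job in, once; it reports no verdict.
The state is a dict: "time": time; "joint_pos": joint angles; "qvel": joint speeds; "joint_torque": joint torques, N m; "ee_pos": TCP position; "orientation": TCP orientation; "contact_force": force on the tool from outside, world axes, zero at the start; "ft_torque": the same for the moment, N m; "gripper_width": finger opening in mm.
Only numpy, scipy, OpenCV 4.12 (cv2) and the standard library are available. Lean on these libraries where they do the work, as an engineer would, in place of code of your own. Each camera call takes 0.05 s, during which the arm holds its last target.

## Task

Close up the drawer unit using only your fingertips, without grasping or lifting anything: push the red drawer and the blue drawer fully shut, and once the red drawer is shut push the black bolt on top of its module all the way across to the left (as seen from the robot), so that the drops are locked in. Leave the grey drawer standing open just as it is, leave the other two bolts and all the loose things where they are, and take the hand clear.

Things in the scene. Friction and masses are not known exactly. Their poses are not given: they have to be found in the camera images.
- unit: Low fixed drawer unit, 390 mm wide, 210 deep: three white 120 mm wide modules side by side (colour order varies; each roof has a patch in its drawer's colour). Origin: centre of its front edge, on the table. Level x axis points into the unit (the way drawers shut), y left along the front as seen from the robot, z up. Roofs 70 mm above the table; back panel up to 85 mm, 204 mm behind the front
- red_drawer (a joint): red drawer, m: 0 fully shut, grows as it comes out (at most 0.10). Slides along the unit's x with light friction (about 2 N), stays where it is left, has no latch or spring
- red_face (a point): centre of the flat front face of the red drawer (moves with it), 42 mm above the table. Face 116 mm wide, 15 to 67 mm above the table; panel 12 mm thick. A small steel catch loop stands on the drawer 36 mm left of this point, up to 94 mm above the table, reaching 44 mm behind the face. The drawer's contents, up to 57 mm above the table, are fixed in it
- red_bolt (a joint): bolt on the roof of the red drawer's module, m: 0 fully open (unlocked), 0.036 fully across (locked, at its end stop). Slides to the unit's +y (left) with light friction (about 1 N) and stays where it is left; with the drawer shut its steel rod then goes through the drawer's catch loop
- red_tab (a point): centre of the upright black tab by which the red module's bolt is pushed (moves with it): 16 mm deep (x), 12 wide (y), 24 tall, from 74 to 98 mm above the table, on a 22 mm wide steel rail whose top is 74 mm above the table; 20 mm behind the front of the module. Right of it the roof is clear apart from the rail
- blue_drawer (a joint): blue drawer, m: 0 fully shut, grows as it comes out (at most 0.10). Slides along the unit's x with light friction (about 2 N), stays where it is left, has no latch or spring
- blue_face (a point): centre of the flat front face of the blue drawer (moves with it), 42 mm above the table. Face 116 mm wide, 15 to 67 mm above the table; panel 12 mm thick. A small steel catch loop stands on the drawer 36 mm left of this point, up to 94 mm above the table, reaching 44 mm behind the face. The drawer's contents, up to 57 mm above the table, are fixed in it
- blue_bolt (a joint): bolt on the roof of the blue drawer's module, m: 0 fully open (unlocked), 0.036 fully across (locked, at its end stop). Slides to the unit's +y (left) with light friction (about 1 N) and stays where it is left; with the drawer shut its steel rod then goes through the drawer's catch loop
- blue_tab (a point): centre of the upright black tab by which the blue module's bolt is pushed (moves with it): 16 mm deep (x), 12 wide (y), 24 tall, from 74 to 98 mm above the table, on a 22 mm wide steel rail whose top is 74 mm above the table; 20 mm behind the front of the module. Right of it the roof is clear apart from the rail
- grey_drawer (a joint): grey drawer, m: 0 fully shut, grows as it comes out (at most 0.10). Slides along the unit's x with light friction (about 2 N), stays where it is left, has no latch or spring
- grey_face (a point): centre of the flat front face of the grey drawer (moves with it), 42 mm above the table. Face 116 mm wide, 15 to 67 mm above the table; panel 12 mm thick. A small steel catch loop stands on the drawer 36 mm left of this point, up to 94 mm above the table, reaching 44 mm behind the face. The drawer's contents, up to 57 mm above the table, are fixed in it
- grey_bolt (a joint): bolt on the roof of the grey drawer's module, m: 0 fully open (unlocked), 0.036 fully across (locked, at its end stop). Slides to the unit's +y (left) with light friction (about 1 N) and stays where it is left; with the drawer shut its steel rod then goes through the drawer's catch loop
- grey_tab (a point): centre of the upright black tab by which the grey module's bolt is pushed (moves with it): 16 mm deep (x), 12 wide (y), 24 tall, from 74 to 98 mm above the table, on a 22 mm wide steel rail whose top is 74 mm above the table; 20 mm behind the front of the module. Right of it the roof is clear apart from the rail
- bottle_white: white drop bottle with orange cap, 28 mm diameter, 55 mm tall, standing on the back of the unit's roof; loose, to be left alone; origin at the middle of its underside
- trial_lens: steel-rimmed trial lens lying flat on the back of the unit's roof, 40 mm diameter, 5 mm thick, with a tab; loose, to be left alone; origin at the middle of its underside
- bottle_amber: amber bottle, 34 mm diameter, 75 mm tall, standing to the right of the unit; loose, to be left alone; origin at the middle of its underside
- penlight: pen torch, 125 mm long, 12 mm thick, lying on the back of the unit's roof; loose, to be left alone; origin at the middle of its underside
- occluder: black eye paddle, about 190 mm long, 8 mm thick, lying left of the unit; loose, to be left alone; origin at the middle of its underside
- trial_frame: dark metal trial spectacle frame, 140 mm wide, lying left of the unit; loose, to be left alone; origin at the middle of its underside
- mouse: white computer mouse, 105 x 60 x 31 mm, right of the unit; loose, to be left alone; origin at the middle of its underside

How it is judged (in metres and radians):
On the way, in this order (a step that is already met when the one before it is completed fails the run):
1. the red drawer is fully shut (within 4 mm) while its bolt is still open (value of joint red_drawer below 0.004 m and value of joint red_bolt below 0.016 m), for 0.2 s.
2. the red drawer's bolt is fully across (at least 31 of 36 mm) with the drawer shut (value of joint red_drawer below 0.004 m and value of joint red_bolt above 0.031 m), for 0.2 s.
At the end, for the whole second after the job is handed in: Red and blue drawers shut to within 4 mm; red bolt at least 31 of its 36 mm across; grey drawer within 10 mm and the blue and grey bolts within 6 mm of where they started; every loose thing at rest within 30 mm of where it started (all of step 2 and value of joint blue_drawer below 0.004 m and distance of grey_face from where it was at the start of the episode below 0.01 m and distance of each of blue_tab, grey_tab from where it was at the start of the episode below 0.006 m and distance of each of bottle_white, trial_lens, bottle_amber, penlight, occluder, trial_frame, mouse from where it was at the start of the episode below 0.03 m and linear speed of each of bottle_white, trial_lens, bottle_amber, penlight, occluder, trial_frame, mouse below 0.02 m/s); the robot touches nothing.
It fails at once if the grey drawer is pushed or pulled by more than 10 mm (distance of grey_face from where it was at the start of the episode above 0.01 m).
It fails at once if the bolt of the blue or of the grey drawer is moved by more than 6 mm (distance of any of blue_tab, grey_tab from where it was at the start of the episode above 0.006 m).
It fails at once if one of the loose things (bottles, lens, torch, paddle, frame, mouse) is lifted, carried, tipped or pushed away by more than 30 mm, or stood bottles are knocked over (distance of any of bottle_white, trial_lens, bottle_amber, penlight, occluder, trial_frame, mouse from where it was at the start of the episode above 0.03 m or angle between any of bottle_white, bottle_amber's own z axis and vertical above 0.5 rad).
It also fails if it takes over 45 s, if anything falls off the work surface, if the arm or the gripper's body presses on something with over 40 N, if the wrist force passes 120 N, or if a joint passes its speed limit or range.

## Working session

There is one attempt and no reset: what is moved stays moved. The work goes in short steps, each a Python script; the robot and the scene stay as the last script left them, time stands still between calls to the robot, and variables do not carry over. Pictures are saved under pics/ and viewed, and the job is handed in when it is done.

```bash
mkdir -p pics; python3 - <<'E'
from rig import *
import cv2
for n in ("scene","top","wrist"):
    c=capture(n); cv2.imwrite(f"pics/{n}0.png",c["img"]); print(n,c["vertical_fov"],c["cx"],c["cy"],c["world_from_camera"])
s=state(); print(s)
E
```

```text
scene 56.45853128940072 277.84381185467663 206.43182251351752 [[ 7.57385918e-01  4.99450835e-01 -4.20613166e-01  9.88829799e+02]
 [ 6.52927625e-01 -5.72164623e-01  4.96299467e-01 -4.63134396e+02]
 [ 7.21721001e-03 -6.50520183e-01 -7.59454675e-01  7.81760311e+02]
 [ 0.00000000e+00  0.00000000e+00  0.00000000e+00  1.00000000e+00]]
top 55.67748188256644 278.08567034556563 210.05514879408852 [[-7.41790391e-03 -9.87314452e-01  1.58603743e-01  4.31192770e+02]
 [-9.99918213e-01  5.67113513e-03 -1.14631818e-02  2.74359954e+01]
 [ 1.04183018e-02 -1.58675804e-01 -9.87275771e-01  1.27566847e+03]
 [ 0.00000000e+00  0.00000000e+00  0.00000000e+00  1.00000000e+00]]
wrist 65.70646984690485 282.5009326775605 208.30348573827075 [[-4.08443759e-01  8.67909554e-01  2.82677735e-01  1.97511062e+02]
 [ 9.12781251e-01  3.87677377e-01  1.28594869e-01 -6.51427869e+02]
 [ 2.02095264e-03  3.10546708e-01 -9.50555973e-01  3.82555934e+02]
 [ 0.00000000e+00  0.00000000e+00  0.00000000e+00  1.00000000e+00]]
{'time': 0.15, 'joint_pos': array([-8.61884119e-01,  3.59229192e-01,  1.12752007e-02, -2.78343034e-04,
       -1.22409010e+00, -2.88093714e-01]), 'qvel': array([ 0.00057255, -0.00172409,  0.00305869,  0.00212251, -0.00044885,
       -0.00025248]), 'joint_torque': array([ 2.99262232e-03, -5.83279896e+01,  2.93290204e+01,  7.00114846e+00,
        8.73089244e-03, -1.19444644e-04]), 'ee_pos': array([ 275.68110588, -615.98132197,  403.93162462]), 'orientation': array([-0.14722193,  0.69164841,  0.14808534,  0.69138912]), 'contact_force': array([ 0.75022081, -0.03202986, -0.81975542]), 'ft_torque': array([-0.05496003,  0.03506568, -0.00197224]), 'gripper_width': 87.82799933264366}
```

View pics/scene0.png

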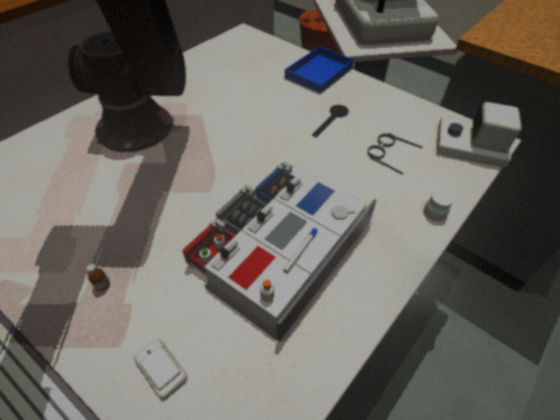

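View pics/top0.png

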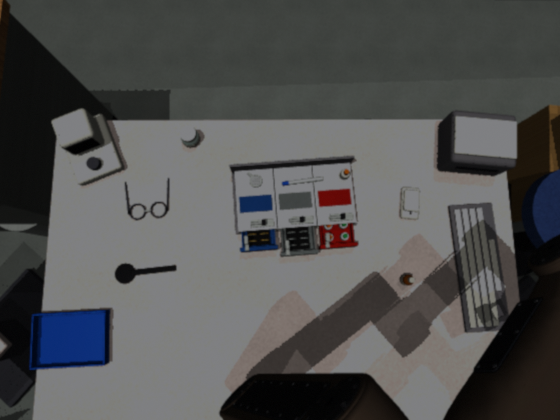

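The scene picture shows the unit around (285,245). In the top picture it spans about (233-357, 158-256), with blue, grey and red from left to right and all three drawers open. The lens, pen and white bottle are at the back of the roof, and the amber bottle (407,279) and mouse (410,203) are on the right. I'll zoom in on the unit.

```bash
cat > h.py <<'E'
import numpy as np, cv2
def ray(c,u,v):
    f=210/np.tan(np.radians(c["vertical_fov"]/2)); d=np.array([(u-c["cx"])/f,(v-c["cy"])/f,1.]); T=np.array(c["world_from_camera"])
    return T[:3,3],T[:3,:3]@d
def onz(c,u,v,z):
    o,d=ray(c,u,v); return o+d*(z-o[2])/d[2]
def proj(c,p):
    T=np.array(c["world_from_camera"]); q=T[:3,:3].T@(np.array(p)-T[:3,3]); f=210/np.tan(np.radians(c["vertical_fov"]/2))
    return q[0]/q[2]*f+c["cx"],q[1]/q[2]*f+c["cy"]
E
python3 - <<'E'
from rig import *
from h import *
c=capture("top"); im=c["img"]
z=cv2.resize(im[150:262,225:365],None,fx=5.6,fy=5.3,interpolation=cv2.INTER_CUBIC)
cv2.imwrite("pics/topz.png",cv2.convertScaleAbs(z,alpha=1.5))
s=capture("scene")
z=cv2.resize(s["img"][155:335,175:385],None,fx=3.3,fy=3.3,interpolation=cv2.INTER_CUBIC)
cv2.imwrite("pics/scz.png",cv2.convertScaleAbs(z,alpha=1.2))
hsv=cv2.cvtColor(im,cv2.COLOR_BGR2HSV)
for n,m in (("red",((hsv[...,0]<8)|(hsv[...,0]>172))&(hsv[...,1]>150)&(hsv[...,2]>50)),("blue",(hsv[...,0]>100)&(hsv[...,0]<130)&(hsv[...,1]>120))):
    k=m.astype(np.uint8); k[:,:225]=0;k[:,365:]=0;k[:150]=0;k[262:]=0
    nn,l,st,ce=cv2.connectedComponentsWithStats(k)
    for i in range(1,nn):
        if st[i,4]>20: print(n,st[i],ce[i],onz(c,*ce[i],70))
E
```

```text
red [318 189  33  17 465] [333.95053763 197.27956989] [ 663.89174251 -159.57939401   70.        ]
red [319 224  39  25 521] [337.10364683 236.68330134] [ 541.77974931 -165.55799174   70.        ]
blue [240 195  32  17 476] [255.37184874 203.25630252] [646.47497346  83.18835126  70.        ]
blue [250 230  28  21 237] [265.73417722 243.25738397] [523.22404509  51.61220914  70.        ]
blue [241 232   7  20  51] [243.15686275 240.62745098] [531.64348031 120.00008484  70.        ]
```

View pics/topz.png

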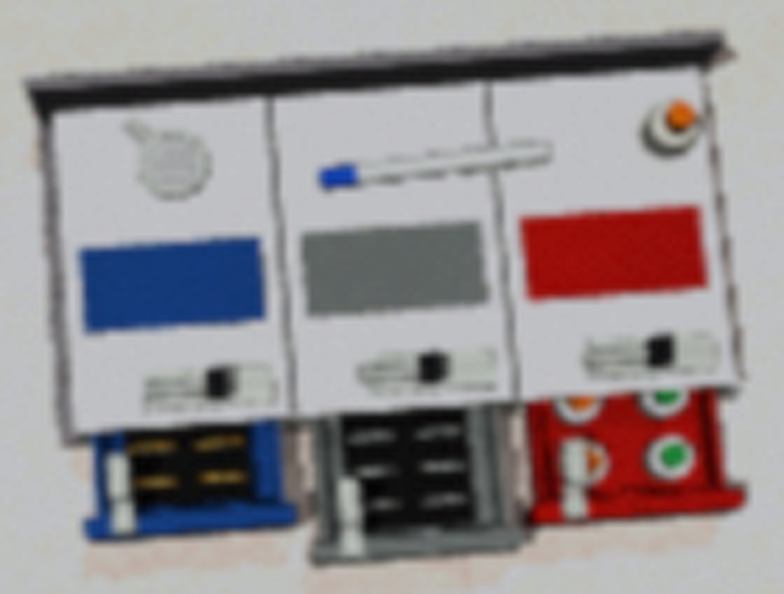

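View pics/scz.png

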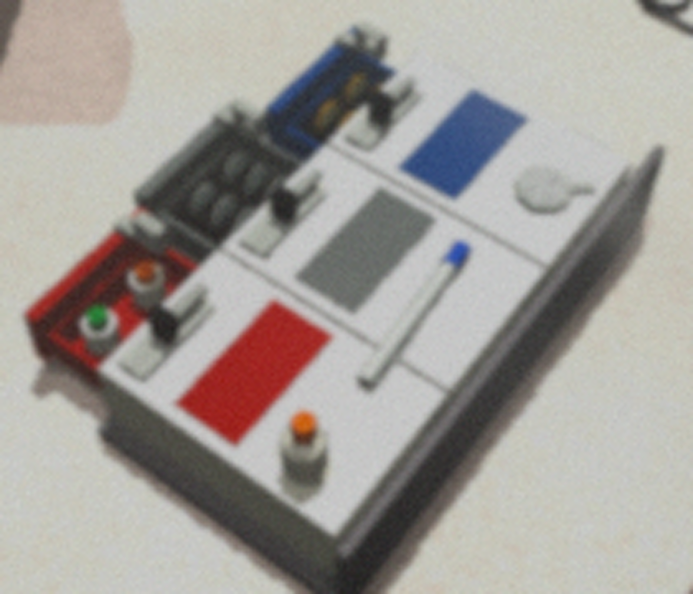

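Zoomed, the top view gives red face top corners at about (527,523) and (743,503), blue at (87,537) and (297,520), and grey at (313,562) and (530,545). The red tab is at (660,350), and the roof front edge runs from (68,440) to (738,388). I'll convert these and triangulate the tab using the scene view, where it is at about (165,325) zoomed.

```bash
python3 - <<'E'
from rig import *
from h import *
c=capture("top"); s=capture("scene")
th=np.arctan2(17.42,242.77); ux=np.array([np.cos(th),np.sin(th)]); uy=np.array([-np.sin(th),np.cos(th)])
def Z(u,v,z):return onz(c,225+(u+.5)/5.6-.5,150+(v+.5)/5.3-.5,z)
def S(u,v,z):return onz(s,175+(u+.5)/3.3-.5,155+(v+.5)/3.3-.5,z)
L=Z(68,440,70);R=Z(738,388,70);O=(L+R)/2;O=O[:2]
print("th",np.degrees(th),"roof",L,R,np.linalg.norm(R-L),"origin",O)
BL=Z(30,90,85);BR=Z(722,38,85);print("backpanel",BL,BR,np.linalg.norm(BL-BR))
def U(p):return np.round([(p[:2]-O)@ux,(p[:2]-O)@uy],1)
print("scene roof front right corner",S(102,372,70),U(S(102,372,70)))
for n,p in dict(redL=(527,520,67),redR=(743,498,67),blueL=(87,533,67),blueR=(297,518,67),greyL=(313,560,67),greyR=(530,545,67),redtab=(661,347,98),greytab=(433,364,98),bluetab=(220,379,98),redpatch=(614,252,70),greypatch=(395,268,70),bluepatch=(172,285,70),redloop=(575,450,94)).items(): print(n,Z(*p).round(1),U(Z(*p)))
for n,p in dict(redtab=(165,312,98),redface=(30,318,67)).items(): print("sc",n,S(*p).round(1),U(S(*p)))
E
```

```text
th 4.104233463137866 roof [556.1478863  139.67276873  70.        ] [ 583.97804578 -225.97440565   70.        ] 366.7047503278931 origin [570.06296604 -43.15081846]
backpanel [759.09276248 161.02828956  85.        ] [ 788.76574077 -221.93261088   85.        ] 384.1087566098339
scene roof front right corner [ 590.28530498 -226.60960855   70.        ] [   7.  -184.4]
redL [ 508.9 -109.    67. ] [-65.7 -61.3]
redR [ 520.7 -226.9   67. ] [ -62.4 -179.7]
blueL [503.1 129.2  67. ] [-54.5 176.7]
blueR [510.9  15.6  67. ] [-54.8  62.9]
greyL [486.9   7.2  67. ] [-79.3  56.2]
greyR [ 494.6 -110.3   67. ] [-80.1 -61.6]
redtab [ 604.1 -179.7   98. ] [  24.1 -138.6]
greytab [595.1 -57.3  98. ] [ 23.9 -15.9]
bluetab [587.2  56.4  98. ] [24.2 98.1]
redpatch [ 664.3 -160.5   70. ] [  85.6 -123.8]
greypatch [655.5 -39.4  70. ] [85.5 -2.3]
bluepatch [646.1  83.4  70. ] [ 84.9 120.8]
redloop [ 546.3 -132.5   94. ] [-30.1 -87.4]
sc redtab [ 603.2 -179.5   98. ] [  23.3 -138.4]
sc redface [ 521.7 -228.7   67. ] [ -61.5 -181.6]
```

The two views agree within 2 mm: tab at unit (24,-138), red face at x about -64, pitch about 122. Next I close the fingers, go in front of the red drawer and push.

```bash
cat >> h.py <<'E'
from scipy.spatial.transform import Rotation as Rn
th=np.radians(4.1); ux=np.array([np.cos(th),np.sin(th)]); uy=np.array([-np.sin(th),np.cos(th)]); O=np.array([570.06,-43.15])+4*ux
def P(x,y,tip): p=O+x*ux+y*uy; return [p[0],p[1],tip+178]
def U(p): d=np.array(p[:2])-O; return round(float(d@ux),1),round(float(d@uy),1),round(float(p[2]-178),1)
def quat(flip=False):
    t=np.array([0,0,-1.]); y=np.array([*uy,0])*(-1 if flip else 1)
    return Rn.from_matrix(np.column_stack([t,y,np.cross(t,y)])).as_quat()
E
python3 - <<'E'
from rig import *
from h import *
for f in (0,1): print(inverse_kinematics(P(-125,-122,160),quat(f)),inverse_kinematics(P(-10,122,55),quat(f)))
gripper_to(0)
q=quat(0); 
j=inverse_kinematics(P(-125,-122,160),q)
if j is None or abs(j[5])>2: q=quat(1)
move_to(P(-125,-122,160),q)
s=state(); print(s["time"],U(s["ee_pos"]),s["gripper_width"],s["contact_force"])
for n in ("scene","wrist"): cv2.imwrite(f"pics/{n}1.png",capture(n)["img"])
E
```

```text
[ 0.04029062  0.11010254 -0.48220243  0.         -0.97849136 -1.53952844] [ 0.48877508  0.34497047 -0.45332733  0.         -0.77249853 -1.98801291]
[ 0.04029062  0.11010254 -0.48220243  0.         -0.97849136  1.60206421] [ 0.48877508  0.34497047 -0.45332733  0.         -0.77249853  1.15357974]
3.5333 (-124.9, -122.4, 160.2) 0.3229270738714185 [ 0.02946779 -0.64922371 -0.02404818]
```

View pics/scene1.png

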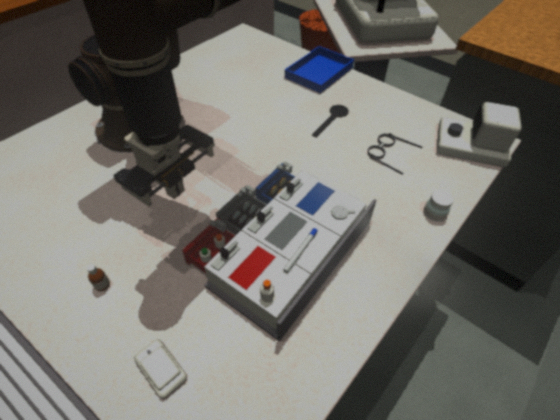

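View pics/wrist1.png

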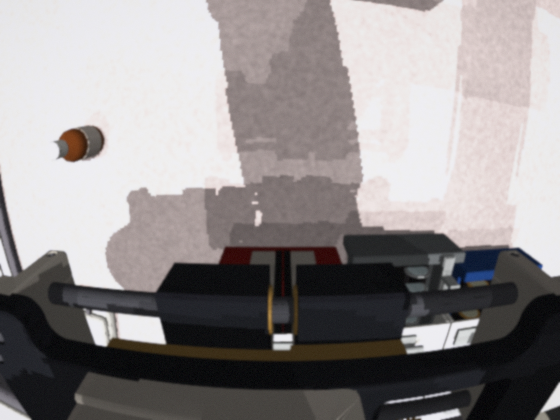

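Fingers are closed and centred on the red drawer: in the wrist view the finger seam is at (282,300), over the red drawer at 222-340. Next I lower and push.

```bash
python3 - <<'E'
from rig import *
from h import *
move_l(P(-125,-122,55))
r=move_l(P(-85,-122,55),f_stop=12)
s=state();print(r,s["time"],U(s["ee_pos"]),s["contact_force"].round(1))
if not r:
    r=move_l(P(10,-122,55),max_speed=50,f_stop=12)
    s=state();print(r,s["time"],U(s["ee_pos"]),s["contact_force"].round(1))
for n in ("scene","top"): cv2.imwrite(f"pics/{n}2.png",capture(n)["img"])
im=cv2.imread("pics/scene2.png");cv2.imwrite("pics/scene2z.png",cv2.resize(im[130:340,140:400],None,fx=2.8,fy=2.8,interpolation=cv2.INTER_CUBIC))
E
```

```text
False 4.9 (-84.7, -121.9, 55.4) [-0.1 -0.6 -0.6]
True 6.125 (-21.8, -122.0, 54.0) [ 0.1 -0.  -0.3]
```

View pics/scene2z.png

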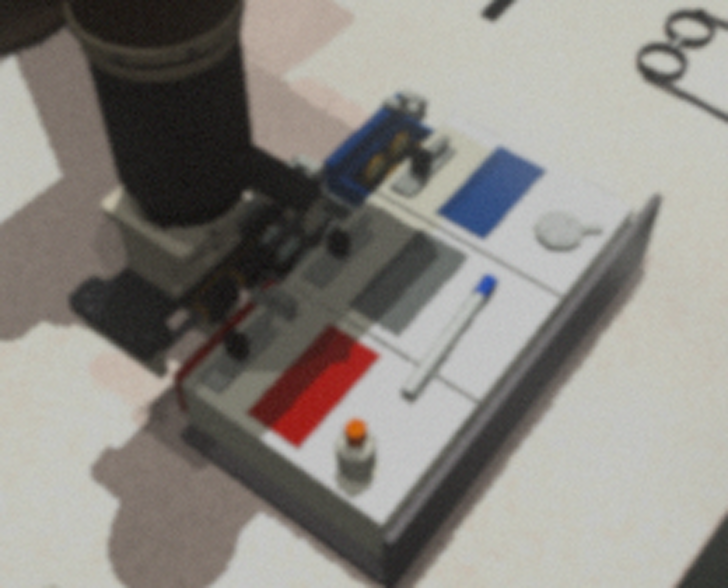

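The scene view shows the red face flush against the module front. The TCP stopped at x=-21.8, which fits 12 mm of panel plus about 10 mm of half finger. I'll confirm with a second, slower press.

```bash
python3 - <<'E'
from rig import *
from h import *
r=move_l(P(-8,-122,55),max_speed=20,f_stop=15)
s=state();print(r,s["time"],U(s["ee_pos"]),s["contact_force"].round(1))
dwell(.25)
# back off, blue
move_l(P(-125,-122,57),max_speed=250)
move_l(P(-125,-122,120),max_speed=250)
move_l(P(-125,122,120),max_speed=250)
move_l(P(-125,122,55),max_speed=200)
r=move_l(P(-80,122,55),f_stop=12)
s=state();print(r,s["time"],U(s["ee_pos"]),s["contact_force"].round(1))
if not r:
    r=move_l(P(10,122,55),max_speed=50,f_stop=12)
    s=state();print(r,s["time"],U(s["ee_pos"]),s["contact_force"].round(1))
    r=move_l(P(-5,122,55),max_speed=20,f_stop=15)
    s=state();print(r,s["time"],U(s["ee_pos"]),s["contact_force"].round(1))
    dwell(.2)
    move_l(P(-125,122,57),max_speed=250)
    move_l(P(-125,122,140),max_speed=250)
for n in ("scene","top"): cv2.imwrite(f"pics/{n}3.png",capture(n)["img"])
im=cv2.imread("pics/scene3.png");cv2.imwrite("pics/scene3z.png",cv2.resize(im[130:340,140:400],None,fx=2.8,fy=2.8,interpolation=cv2.INTER_CUBIC))
print(state()["time"])
E
```

```text
True 6.6167 (-20.6, -122.1, 53.5) [-0.6  0.2 -0.5]
False 9.8833 (-79.4, 121.9, 56.0) [-0.3 -1.  -0.3]
True 11.05 (-19.6, 121.7, 54.1) [-0.6  0.7 -0.3]
True 11.4167 (-18.8, 121.5, 53.5) [-1.  -0.4  0.2]
12.775
```

View pics/scene3z.png

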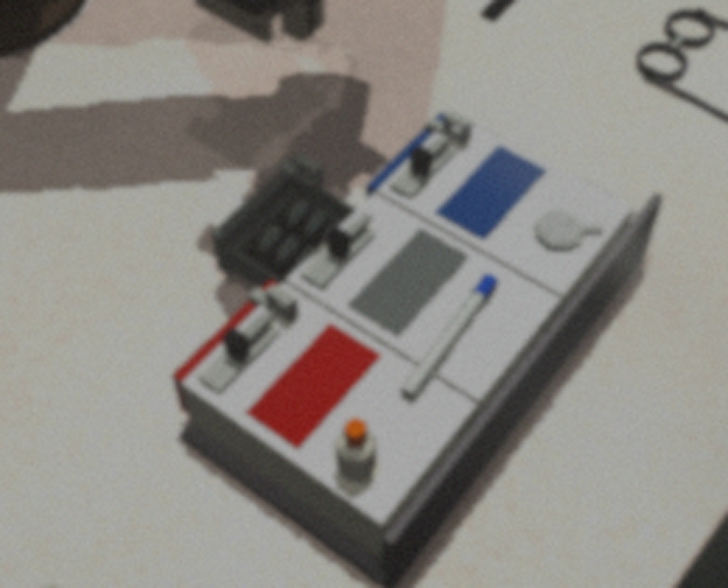

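The red and blue drawers are both flush and grey is still open. Tabs and loose things look unchanged. Now I push the red bolt.

```bash
python3 - <<'E'
from rig import *
from h import *
move_l(P(-125,-184,150),max_speed=250)
move_l(P(20,-184,150),max_speed=200)
r=move_l(P(20,-184,83),max_speed=80,f_stop=8)
s=state();print(r,s["time"],U(s["ee_pos"]),s["contact_force"].round(1))
cv2.imwrite("pics/scene4.png",capture("scene")["img"])
im=cv2.imread("pics/scene4.png");cv2.imwrite("pics/scene4z.png",cv2.resize(im[130:340,140:400],None,fx=2.8,fy=2.8,interpolation=cv2.INTER_CUBIC))
E
```

```text
False 16.0167 (20.3, -184.1, 83.5) [-0.4  0.6  0.3]
```

View pics/scene4z.png

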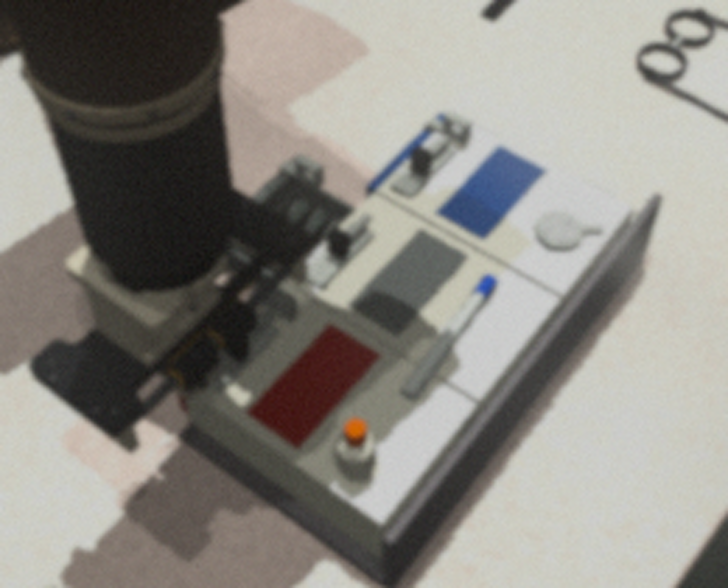

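The finger is down beside the tab, which shows at about (238,340), and nothing else is touched. Pushing left.

```bash
python3 - <<'E'
from rig import *
from h import *
r=move_l(P(20,-112,83),max_speed=35,f_stop=12)
s=state();print(r,s["time"],U(s["ee_pos"]),s["contact_force"].round(1))
if r and U(s["ee_pos"])[1]>-150:
    r=move_l(P(20,-112,83),max_speed=20,f_stop=12)
    s=state();print(r,s["time"],U(s["ee_pos"]),s["contact_force"].round(1))
cv2.imwrite("pics/scene5.png",capture("scene")["img"])
dwell(.3)
y=U(s["ee_pos"])[1]
move_l(P(20,y-15,83.5),max_speed=80)
move_l(P(20,y-15,160),max_speed=150)
move_l(P(-160,y-15,220),max_speed=200)
for n in ("scene","top"):
    im=capture(n)["img"];cv2.imwrite(f"pics/{n}6.png",im)
    cr=im[130:340,140:400] if n=="scene" else im[140:275,210:385]
    cv2.imwrite(f"pics/{n}6z.png",cv2.convertScaleAbs(cv2.resize(cr,None,fx=2.8 if n=="scene" else 4.4,fy=2.8 if n=="scene" else 4.4,interpolation=cv2.INTER_CUBIC),alpha=1.3))
print(state()["time"])
E
```

```text
True 17.45 (20.1, -132.6, 83.0) [ 1.1 -6.   0.7]
True 17.8 (20.2, -132.3, 83.0) [ 0.5 -3.7  2.7]
20.35
```

View pics/scene6z.png

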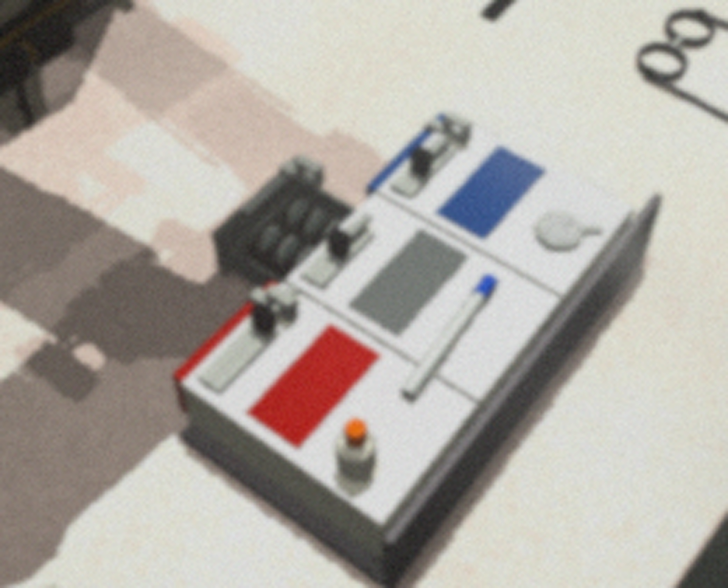

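View pics/top6z.png

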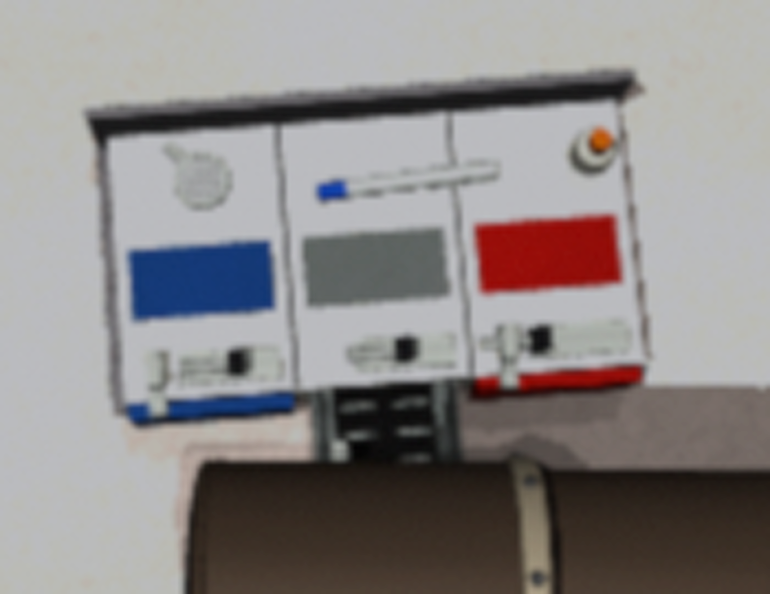

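The top view now shows the red tab at (541,339) against the loop at (508,345), with both drawer fronts flush. I'll measure the travel before handing in.

```bash
python3 - <<'E'
from rig import *
from h import *
c=capture("top"); s=capture("scene")
def tabs(c,img,z,win):
    x0,y0,x1,y1=win; g=img[y0:y1,x0:x1].max(2); m=(g<55).astype(np.uint8)
    n,l,st,ce=cv2.connectedComponentsWithStats(m)
    return [(st[i,4],U(onz(c,*(ce[i]+[x0,y0]),z))[:2]) for i in range(1,n) if 6<st[i,4]<80]
for a in ("pics/top0.png","pics/top6.png"): print(a,tabs(c,cv2.imread(a),96,(240,205,352,229)))
for a in ("pics/scene0.png","pics/scene6.png"): print(a,tabs(s,cv2.imread(a),88,(200,170,310,270)))
d=cv2.absdiff(cv2.imread("pics/top0.png"),cv2.imread("pics/top6.png")).max(2)
for n,(x,y) in dict(lens=(255,181),pen=(300,182),white=(345,173),mouse=(410,203),paddle=(140,272),frame=(147,205),amber=(407,279)).items(): print(n,d[y-12:y+12,x-12:x+12].mean().round(1))
E
```

```text
pics/top0.png [(np.int32(20), (17.6, -138.3)), (np.int32(23), (18.0, -15.7)), (np.int32(20), (17.9, 99.4)), (np.int32(34), (-7.3, -4.8))]
pics/top6.png [(np.int32(20), (17.7, -107.9)), (np.int32(20), (18.1, -14.7)), (np.int32(19), (18.2, 99.7)), (np.int32(17), (-9.7, -52.0)), (np.int32(34), (-7.3, -4.8)), (np.int32(24), (-17.8, -133.1))]
pics/scene0.png [(np.int32(55), (19.4, -17.4)), (np.int32(55), (-12.4, -83.9)), (np.int32(29), (-37.0, -114.2)), (np.int32(10), (-6.8, -103.8)), (np.int32(11), (-40.5, -146.8)), (np.int32(19), (-24.4, -143.0)), (np.int32(66), (18.8, -141.5))]
pics/scene6.png [(np.int32(38), (20.3, 97.3)), (np.int32(52), (19.6, -17.6)), (np.int32(62), (19.9, -110.8))]
lens 15.5
pen 15.6
white 14.4
mouse 15.4
paddle 11.6
frame 14.6
amber 74.8
```

The tab moved about 30.5 mm. The blue tab, which can't be below 0, sits 22 mm right of its module centre, and the red tab now sits 14.5 mm left of its own. That puts the red bolt at about 36 mm, so it started partly across, and it met a firm stop twice. Only the amber bottle patch changed, so I'll check whether that's just arm shadow.

```bash
python3 - <<'E'
import cv2,numpy as np
a=cv2.imread("pics/scene0.png")[235:400,60:210];b=cv2.imread("pics/scene6.png")[235:400,60:210]
cv2.imwrite("pics/cmp.png",cv2.resize(np.hstack([a,b]),None,fx=2.6,fy=2.6))
E
```

```text
(no output)
```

View pics/cmp.png

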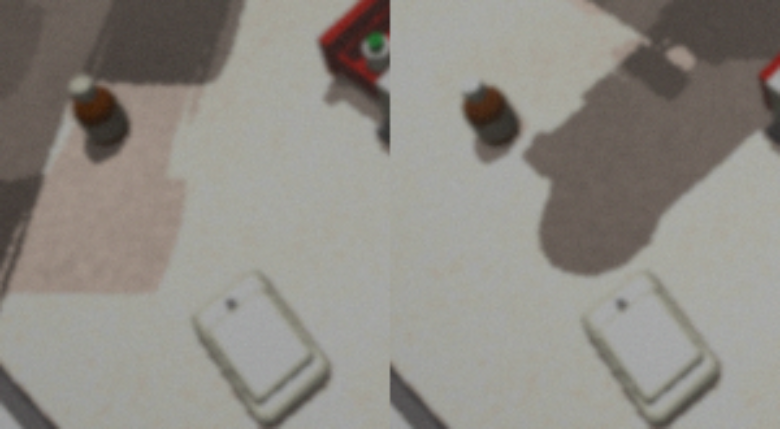

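The amber bottle stands in the same place in both frames, (97,112) before and (490,112) minus the 390 offset after. Only the shadow moved. Handing in.

```bash
python3 - <<'E'
from rig import *
s=state();print(s["time"],s["contact_force"].round(1))
sign_off()
E
```

```text
20.45 [-0.7 -0.4 -0.4]
the job is handed in; nothing more can be done
```

The job is handed in at 20.5 s. The red and blue drawers are pushed shut, and the red bolt is pushed across to the left. I used closed fingertips throughout and then moved the hand clear.

**Drawers:** each drawer was pressed twice and met a firm stop both times. Both fronts look flush in the top and scene pictures. I didn't measure the gap in millimetres.

**Red bolt:** the tab moved about 30.5 mm and stopped firmly twice. That is less than the full 36 mm. Compared with the blue tab's position on its own module, the red bolt appears to have started about 5 mm across and now sits at about 36 mm. The top view shows its rod through the catch loop.

**Left alone:**
- **Blue and grey bolts:** their tabs measure within about 1 mm of where they started.
- **Grey drawer:** it is still open and looks unmoved. Its front was hidden from the top camera by the arm at the end, so I checked it only by eye in the scene view.
- **Loose things:** they show no movement. The picture comparison flagged the amber bottle, but the scene view shows it in the same place with only the arm's shadow changed.

The final force reading was under 1 N, so the hand is touching nothing.

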